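Turn the flint block in the slide-jaw fixture and fetch its dish of flints

ROBOT

A 7-joint arm with a two-finger parallel gripper is mounted at the origin on the work surface. World frame = base frame: x ahead of the robot, y to its left, z up, the work surface at z = 0. Lengths are in m, angles in rad, forces in N, time in s.
With the tool pointing down it reaches from about 0.4 to 0.85 m from the base axis. Payload 10.4 kg.
Tool frame: the origin (TCP) lies on the mounting face of the last link; the fingertips stand 173 mm ahead of it and the grasp point (between the pads) lies 155 mm ahead of it (manip.tip_extent is the distance from the TCP to the fingertips, in m); z points along the fingers, y is the line along which they close (so a half turn about z gives the same grasp; the last joint's range is limited). The gripper opens to 85 mm and grips with 20 to 120 N. Pads are 22 mm wide; open, the fingers measure 114 mm over their backs; the gripper's body (76 mm by 85 mm) begins 54 mm behind the grasp point. The pads swing forward as they close: fully open they stand 13 mm farther back than shut.
Start: joints at [-1.141, 0.332, -0.065, 1.46, 0.022, 1.35, -0.088], TCP at [0.273, 0.562, 0.405] pointing down, gripper open.
Joint ranges: [-2.6, 2.6], [-0.5, 2.12], [-1.47, 1.34], [0.16, 2.42], [-1.27, 4.41], [0.06, 2.06], [-2.6, 2.6]. Speed limits (rad/s): [2.22, 2.22, 2.79, 2.79, 3.14, 3.14, 3.14].

INTERFACE

Orientations are given as a unit quaternion [x, y, z, w].
In Python, from workcell import manip gives the robot as it stands.
- The arm moves only by the tool move_arm, never from a script. Its argument "plan" is one flat list of numbers, 7 for each row, row after row: the turn, a rotation vector about the tool's x, y, z in rad, then the shift along the tool's x, y, z in m, then the finger opening in m, from 0 to 0.0854. In form: [ax, ay, az, dx, dy, dz, gripper, ax, ay, az, dx, dy, dz, gripper, ...]. A call has 1 to 12 rows; each row is the pose to reach, as a shift and turn from the pose commanded when the call began, along the tool's axes at that moment; what a row does not reach only later rows make up. A row lasts 1/8 s, in which the tool goes at most 62.5 mm and 10.7 degrees, less where a joint would pass 70% of its speed; a pose out of reach is approached as far as the arm can. A call with a gripper value outside its range is refused whole. The fingers move at their own pace and stop on an object; "squeeze" is the grip in N (left out, the last holds). Time passes only in rows, so rows that repeat a pose let the fingers close. It gives the time, the measured TCP pose, the force, the opening and the grip force at its end, in the units of the state.
- manip.get_obs(): the state, without advancing time (a new reading comes with each control period).
- manip.camera(name): name is "scene" or "top" or "wrist"; returns a dict with "color" (384x512x3 uint8, red, green, blue), "fx", "fy", "cx", "cy" (pixels), "cam_to_world" (4x4, takes a point from camera to world coordinates); the wrist camera has in their place "mount" (4x4, takes a point from camera to tool coordinates, whose origin is the TCP and whose axes are the flange's). Camera axes: x right, y down, z forward; pixel columns grow to the right and rows downward; lengths in m; the calibration is good to about 2 mm. A picture is of the moment at which its call begins: read the wrist's pose just before it. There is no depth.
- manip.hand_in(): hands the job in; it is judged then, once.
Trained networks look in a picture, given as the dict that the camera call returned (one of the last four; its "shot" number tells which), for a name from the list of things; names that differ only in an ending like _2 or _b are one class to them, and where a whole thing is asked for, a point or a joint stands for the part that bears it (a point fixed in the world has none). Each returns a list of dicts, best first, with "conf" (0 to 1); they miss things now and then, are a little off and sometimes report something else, mostly with a low value. They report only what shows in the picture. A call takes as long as a camera call. They do not tell look-alikes from the thing itself.
- manip.look_for(picture, label): "position" ([x, y, z] in m, in the coordinates of the camera as it stood for that picture, good to about 4 mm: the middle of the surface that is visible of it).
- manip.silhouettes(picture, label): "pixels" (384x512 bool, what is visible of it).
- manip.tip_of(picture, label): "position" ([x, y, z] in m, in the coordinates of the camera as it stood for that picture, good to about 4 mm: a listed point, or the origin of a listed thing).
The state is a dict: "clock": time; "joint_pos": joint angles; "joint_velocities": joint speeds; "tau": joint torques, N m; "position": TCP position; "ee_rot": TCP orientation; "ft_force": force on the tool from outside, world axes, zero at the start; "torque": the same for the moment, N m; "grip_width": opening from 0.0 (shut) to 1.0 (fully open); "grasp_force": force on a finger pad.
Only numpy, scipy, OpenCV 4.12 (cv2) and the standard library are available. Lean on these libraries where they do the work, as an engineer would, in place of code of your own. Each camera call takes 0.05 s, during which the arm holds its last target. There are 200 camera calls.

TASK

Slide the fixture's jaw open, lift the oak block out and turn it a quarter turn so that the face with the empty slots is on top, set it back down flat and about central between the jaws and slide the jaw up snug against it. Then pick up the dish with the loose flints, carry it level so that none falls out, and set it down wholly on the square of sheet metal. Leave everything else on the bench where it is.

Things in the scene. Friction and masses are not known exactly. Their poses are not given: they have to be found in the camera images.
- vise: Low slide-jaw fixture. Origin: on the bench below the fixed jaw's gripping face, mid-width. +x: from that face into the fixed jaw; y: along the jaw faces. Steel bed 50 mm wide, x = -175 to +30 mm, top (where the block stands) at z = 20 mm. Grey fixed jaw x = 0 to 22 mm, 50 mm wide, top z = 34 mm; its foot 100 mm wide, 8 mm high, x = 10 to 36 mm. The block stands on the -x side of the fixed jaw.
- jaw (a joint): Distance between the two jaw faces, m (0 to 0.085). The moving jaw's face is at x = -value in the fixture's frame; the jaw is 18 mm thick, 50 mm wide, top z = 34 mm. It slides along the fixture's x with about 3 N of friction, has no spring and stays where it is left. At the start the block fills 40 mm of the opening (jaw up to 2 mm off it); turned, it needs 56 mm.
- jaw_grip (a point): On the axis of the upright round wooden post by which the moving jaw is slid: 16 mm diameter, top at z = 56 mm above the bench, this point at z = 46 mm. It stands 67 mm behind (-x) the moving jaw's face, on a 20 mm wide steel bar whose top is at z = 30 mm.
- block: Oak block 40 (its x) x 60 (y) x 56 mm (z), 0.08 to 0.15 kg, in the fixture with its 60 mm length along the jaws. Origin: centre of its underside at the start. On its +z face (top at the start) a row of four grey-white flints, 6 mm proud, along y, 10 mm off the middle towards +x. Its +x face (at the start against the fixed jaw) has three rows of small dark slots: this must end on top. Other faces plain.
- block_center (a point): Centre of the oak block's wood: 28 mm up its z axis from its origin, with the block's axes.
- dish: Round straight-walled white dish with four loose flints in it: 66 mm outside diameter, 36 mm high, wall 3 mm, base 4 mm, about 0.16 kg with flints. Origin: centre of its underside, z up. The jar and the pale offcut stand close to it on its own -y and +y sides; its own +x and -x sides are clear.
- sheet: Square of bare aluminium sheet fixed to the bench, 130 x 130 mm and 3 mm thick. Origin: centre of its underside; x and y along its edges.
- flint0: One of the four loose grey-white flints in the dish, 20 x 14 x 11 mm, 10 g. Origin: centre of its underside.
- flint1: One of the four loose grey-white flints in the dish, 20 x 14 x 11 mm, 10 g. Origin: centre of its underside.
- flint2: One of the four loose grey-white flints in the dish, 20 x 14 x 11 mm, 10 g. Origin: centre of its underside.
- flint3: One of the four loose grey-white flints in the dish, 20 x 14 x 11 mm, 10 g. Origin: centre of its underside.
- empty_dish: Empty dish of the same shape as the dish of flints. Bystander. Origin: centre of its underside.
- jar: Closed amber glass jar, 50 mm diameter, 85 mm high, about 76 mm from the middle of the dish of flints on its -y side. Bystander. Origin: centre of its underside.
- offcut: Pale wood offcut, 70 x 36 x 45 mm high (its x, y, z), about 72 mm from the middle of the dish of flints on its +y side. Bystander. Origin: centre of its underside.
- batten: Dark wood batten end, 75 x 32 x 40 mm high (its x, y, z), beside the fixture. Bystander. Origin: centre of its underside.
- hammer: Hammer lying on the bench beyond the fixture, 260 mm long along its x axis, low (under 60 mm). Bystander.
- chisel: Round-shank hand tool with a dark wooden handle lying on the bench, 200 mm long along its x axis. Bystander.
- spool: Cork cylinder standing on the bench, 48 mm diameter, 60 mm high. Bystander. Origin: centre of its underside.
Things that resemble listed ones, but are neither listed nor needed, are in the scene too. Leave any green or turquoise look-alike of the dish alone.

How it is judged:
By the outcome, as a careful person would: the job done as asked, in the order asked, and still so for the second after the job is handed in, with the robot touching nothing.
It also fails if it takes over 72 s, if anything falls off the work surface, if the arm or the gripper's body presses on something with over 40 N, if the wrist force passes 120 N, or if a joint passes its speed limit or range.

## Working session

There is one attempt and no reset: what is moved stays moved. The work goes in short steps, Python scripts to look and compute and a tool call to move; the robot and the scene stay as the last step left them, time stands still between calls to the robot, and variables do not carry over. Pictures are saved under pics/ and viewed, at most 10 in all, crops included, and the job is handed in when it is done.

Besides the shell and the picture viewer there is one more tool, called after ">>>" by a JSON object that holds its "op" and its "data". move_arm: Moves the arm, as the interface text tells. Its arguments: {"type":"object","properties":{"plan":{"type":"array","items":{"type":"number"}},"squeeze":{"type":"number"}},"required":["plan"]}

```bash
ls; mkdir -p pics; cat > h.py <<'E'
import numpy as np, cv2
from scipy.spatial.transform import Rotation as R
from workcell import manip
def T(p,q):
    m=np.eye(4); m[:3,:3]=R.from_quat(q).as_matrix(); m[:3,3]=p; return m
def shot(name):
    o=manip.get_obs(); p=manip.camera(name)
    p['M']=p['cam_to_world'] if name!='wrist' else T(o['position'],o['ee_rot'])@p['mount']
    return p
def w(p,pos): return (p['M']@np.append(pos,1))[:3]
def px(p,W):
    c=np.linalg.inv(p['M'])@np.append(W,1); return p['fx']*c[0]/c[2]+p['cx'],p['fy']*c[1]/c[2]+p['cy']
def save(p,n,crop=None,s=1):
    im=p['color'][:,:,::-1]
    if crop: a,b,c,d=crop; im=im[b:d,a:c]
    cv2.imwrite('pics/'+n,cv2.resize(im,None,fx=s,fy=s,interpolation=cv2.INTER_CUBIC))
def ray(p,u,v,z):
    d=p['M'][:3,:3]@np.array([(u-p['cx'])/p['fx'],(v-p['cy'])/p['fy'],1]); o=p['M'][:3,3]
    return o+d*(z-o[2])/d[2]
E
python3 - <<'E'
from h import *
np.set_printoptions(precision=3,suppress=True)
o=manip.get_obs(); print(o['clock'],o['position'],o['ee_rot'],manip.tip_extent)
print(T([0,0,0],o['ee_rot'])[:3,:3])
ims=[]
for n in ('scene','top'):
    p=shot(n); save(p,n+'0.png',s=1.5)
    for l in ['vise','jaw_grip','block','block_center','dish','sheet','jar','offcut','batten','empty_dish','hammer','chisel','spool']:
        for f in ('tip_of',):
            for r in getattr(manip,f)(p,l)[:4]:
                W=w(p,r['position']); print(n,l,round(r['conf'],2),W,np.round(px(p,W)))
E
```

```text
pics
0.0 [0.273 0.562 0.404] [ 0.224  0.974 -0.001 -0.   ] 0.1734
[[-0.899  0.437 -0.001]
 [ 0.437  0.899 -0.001]
 [-0.    -0.001 -1.   ]]
scene vise 0.88 [0.558 0.049 0.005] [261. 210.]
scene vise 0.22 [0.459 0.269 0.005] [322. 185.]
scene jaw_grip 0.67 [ 0.575 -0.054  0.044] [229. 207.]
scene jaw_grip 0.39 [ 0.471 -0.032 -0.002] [234. 194.]
scene jaw_grip 0.33 [ 0.736 -0.166  0.002] [191. 262.]
scene block 0.69 [0.552 0.035 0.021] [257. 205.]
scene block 0.63 [ 0.733 -0.167  0.004] [191. 261.]
scene block_center 0.71 [ 0.735 -0.166  0.001] [191. 262.]
scene block_center 0.66 [0.552 0.035 0.053] [257. 198.]
scene dish 0.83 [0.628 0.291 0.004] [342. 222.]
scene dish 0.77 [ 0.504  0.332 -0.002] [344. 194.]
scene dish 0.66 [0.395 0.408 0.001] [356. 171.]
scene sheet 0.64 [ 0.453 -0.343 -0.002] [139. 196.]
scene jar 0.86 [0.457 0.269 0.003] [322. 185.]
scene offcut 0.85 [ 0.544  0.396 -0.001] [366. 202.]
scene batten 0.81 [ 0.472 -0.037  0.   ] [233. 194.]
scene batten 0.27 [0.552 0.033 0.018] [256. 206.]
scene empty_dish 0.6 [ 0.344 -0.394  0.006] [128. 173.]
scene hammer 0.76 [0.735 0
[... 431 characters left out ...]
 block_center 0.37 [0.556 0.034 0.02 ] [246. 186.]
top dish 0.94 [0.393 0.404 0.   ] [105. 253.]
top dish 0.76 [0.5   0.338 0.001] [132. 212.]
top dish 0.59 [ 0.623  0.292 -0.002] [150. 167.]
top sheet 0.77 [ 0.456 -0.344  0.   ] [390. 221.]
top sheet 0.35 [ 0.472 -0.038  0.001] [274. 218.]
top jar 0.95 [ 0.459  0.269 -0.001] [157. 226.]
top offcut 0.57 [ 0.54   0.399 -0.002] [110. 198.]
top batten 0.52 [ 0.575 -0.055  0.046] [280. 176.]
top empty_dish 0.58 [ 0.347 -0.397  0.002] [415. 263.]
top empty_dish 0.17 [0.555 0.033 0.046] [246. 185.]
top hammer 0.85 [ 0.732  0.225 -0.002] [175. 127.]
top chisel 0.69 [ 0.739 -0.164  0.003] [316. 121.]
top spool 0.91 [ 0.649 -0.369 -0.004] [393. 151.]
```

View pics/scene0.png

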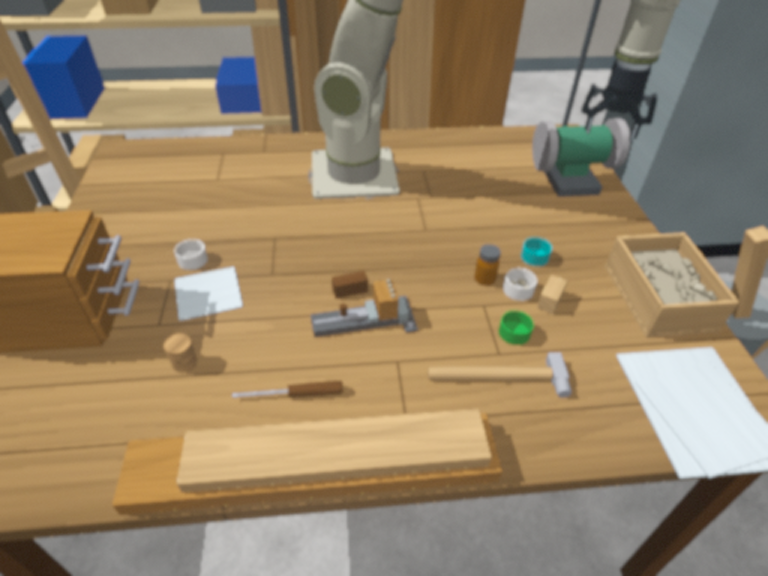

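View pics/top0.png

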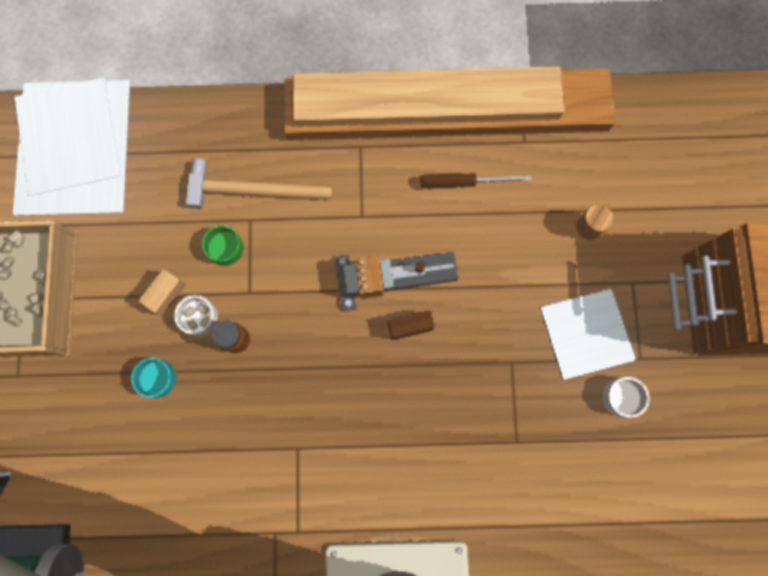

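Candidates, in top-picture pixels:
- **Dish of flints:** could be the white dish with flints (195,315), the green one (222,245), the turquoise one (153,378) or the empty white one (627,398). I choose (195,315), between the jar (228,335) and the offcut (158,291).
- **Sheet:** the square at (588,334), not the paper at (70,148).
- **Post:** (420,266), not the chisel handle (448,180) or the batten (410,325).

I'll check these in a close crop from the wrist camera.

```bash
cat >> h.py <<'E'
def Rt(beta,tilt=0):
    "tool y at world angle beta, tool x = beta+90 deg, z down, then turned by tilt about tool y (deg)"
    b=np.radians(beta)
    m=np.array([[-np.sin(b),np.cos(b),0],[np.cos(b),np.sin(b),0],[0,0,-1]])
    return m@R.from_euler('y',tilt,degrees=True).as_matrix()
def go(Rm,p,grasp=None,ref=None):
    "relative move from measured pose; p = TCP, or grasp point if grasp (m ahead of TCP)"
    o=manip.get_obs(); C=R.from_quat(o['ee_rot']).as_matrix() if ref is None else ref[0]
    c=np.array(o['position']) if ref is None else ref[1]
    p=np.array(p,float)-(0 if grasp is None else Rm[:,2]*grasp)
    print('turn',R.from_matrix(C.T@Rm).as_rotvec().round(3),'shift',(C.T@(p-c)).round(4),'tcp',p.round(3))
E
python3 - <<'E'
from h import *
go(Rt(8),[0.56,-0.02,0.40])
p=shot('wrist');print(p['mount'],p['fx'],p['cx'],p['cy'])
E
```

```text
turn [ 0.    -0.     0.978] shift [-0.5123 -0.398   0.0047] tcp [ 0.56 -0.02  0.4 ]
[[-3.16119642e-04 -9.52450616e-01 -3.04692835e-01  7.86068810e-02]
 [ 9.99999891e-01 -1.96487224e-04 -4.23295909e-04 -4.85704370e-05]
 [ 3.43300200e-04 -3.04692935e-01  9.52450575e-01  3.12850250e-02]
 [ 0.00000000e+00  0.00000000e+00  0.00000000e+00  1.00000000e+00]] 275.89677026109507 250.33040901396677 190.85420807642762
```

>>> {"op": "move_arm", "data": {"plan": [0,0,0.978,-0.512,-0.398,0.005,0.085,0,0,0.978,-0.512,-0.398,0.005,0.085,0,0,0.978,-0.512,-0.398,0.005,0.085,0,0,0.978,-0.512,-0.398,0.005,0.085,0,0,0.978,-0.512,-0.398,0.005,0.085,0,0,0.978,-0.512,-0.398,0.005,0.085,0,0,0.978,-0.512,-0.398,0.005,0.085,0,0,0.978,-0.512,-0.398,0.005,0.085,0,0,0.978,-0.512,-0.398,0.005,0.085,0,0,0.978,-0.512,-0.398,0.005,0.085,0,0,0.978,-0.512,-0.398,0.005,0.085,0,0,0.978,-0.512,-0.398,0.005,0.085]}}

```text
clock: 2.95
position: [0.56, -0.0218, 0.3996]
ee_rot: [0.657, 0.754, -0.0, 0.0]
ft_force: [-0.1, 0.9, 0.2]
grip_width: 0.995
grasp_force: 0.0
```

```bash
python3 - <<'E'
from h import *
np.set_printoptions(precision=4,suppress=True)
o=manip.get_obs(); print(o['clock'],o['position'],R.from_quat(o['ee_rot']).as_matrix(),o['joint_pos'])
p=shot('wrist'); save(p,'w1.png',s=1.5)
for l in ['vise','jaw_grip','block','block_center','batten']:
    for r in manip.tip_of(p,l)[:2]:
        W=w(p,r['position']); print(l,round(r['conf'],2),W,np.round(px(p,W)))
E
```

```text
2.95 [ 0.56   -0.0218  0.3996] [[-0.136   0.9907  0.    ]
 [ 0.9907  0.136  -0.0008]
 [-0.0008 -0.0001 -1.    ]] [-0.4885  0.1992  0.513   1.6684 -0.1001  1.3004  0.1792]
vise 0.87 [0.5615 0.0511 0.0022] [260. 107.]
jaw_grip 0.54 [ 0.3413 -0.3995 -0.0014] [ 97. 357.]
block 0.89 [0.5509 0.0345 0.0183] [250. 120.]
block_center 0.74 [0.551  0.0311 0.0464] [249. 125.]
batten 0.85 [ 0.4742 -0.0336 -0.0049] [188. 162.]
```

View pics/w1.png

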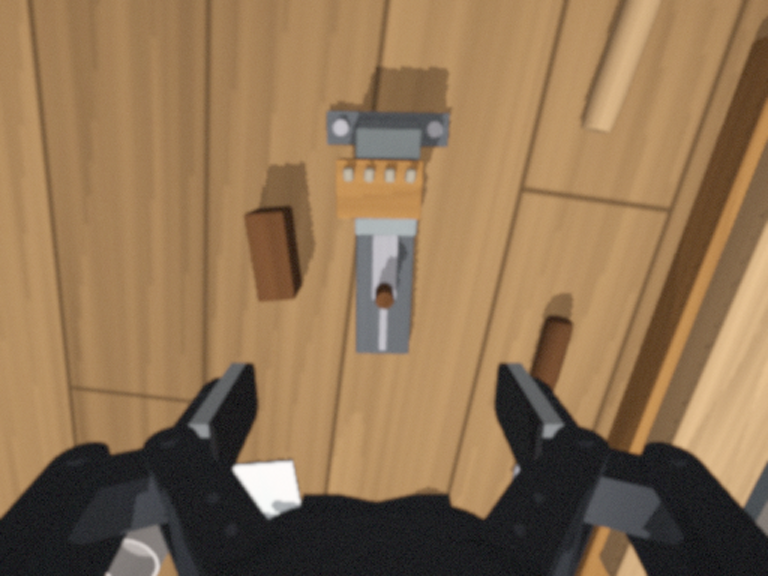

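The wrist picture shows the fixture nearly upright:
- Foot bolts at (341,128) and (435,129).
- Block at (380,188), with its flints towards the fixed jaw.
- Post top at (385,290) and bed end at (383,352).
- Batten to the left at (272,253).

The choice of post and block is confirmed.

```bash
python3 - <<'E'
from h import *
np.set_printoptions(precision=4,suppress=True)
p=shot('wrist')
g=lambda u,v,z: ray(p,u/1.5,v/1.5,z)
for n,u,v,z in [('post',385,290,.056),('bolt',341,128,.012),('bolt',435,129,.012),('bedL',358,353,.02),('bedR',408,353,.02),('fjTopL',357,128,.034),('fjTopR',420,128,.034),('fjtopedge',388,158,.034),('blkL',336,217,.076),('blkR',421,219,.076),('fjL',329,113,.008),('fjR',449,113,.008),('mjR',415,235,.034),('mjL',356,235,.034)]: print(n,g(u,v,z))
E
```

```text
post [ 0.5699 -0.0421  0.056 ]
bolt [0.5175 0.0747 0.012 ]
bolt [0.5926 0.0846 0.012 ]
bedL [ 0.5566 -0.1185  0.02  ]
bedR [ 0.6028 -0.1119  0.02  ]
fjTopL [0.5314 0.0754 0.034 ]
fjTopR [0.5785 0.0821 0.034 ]
fjtopedge [0.5578 0.0573 0.034 ]
blkL [0.5263 0.0131 0.076 ]
blkR [0.5858 0.0202 0.076 ]
fjL [0.5062 0.0847 0.008 ]
fjR [0.6021 0.0984 0.008 ]
mjR [0.5887 0.001  0.034 ]
mjL [ 0.541  -0.0058  0.034 ]
```

```bash
python3 - <<'E'
from h import *
go(Rt(7.5),[0.571,-0.050,0.26])
go(Rt(7.5),[0.571,-0.050,0.207])
E
```

```text
turn [ 0.    -0.001  0.011] shift [-0.0325  0.0069  0.1398] tcp [ 0.571 -0.05   0.26 ]
turn [ 0.    -0.001  0.011] shift [-0.0326  0.0069  0.1928] tcp [ 0.571 -0.05   0.207]
```

>>> {"op": "move_arm", "data": {"plan": [0,0,0.011,-0.033,0.007,0.06,0.05,0,0,0.011,-0.033,0.007,0.11,0.05,0,0,0.011,-0.033,0.007,0.14,0.05,0,0,0.011,-0.033,0.007,0.165,0.05,0,0,0.011,-0.033,0.007,0.185,0.05,0,0,0.011,-0.033,0.007,0.192,0.05,0,0,0.011,-0.033,0.007,0.192,0.05,0,0,0.011,-0.033,0.007,0.192,0.05]}}

```text
clock: 4.3
position: [0.5717, -0.0516, 0.2087]
ee_rot: [0.66, 0.751, 0.001, 0.001]
ft_force: [0.4, 0.0, 0.1]
grip_width: 0.586
grasp_force: 0.0
```

```bash
python3 - <<'E'
from h import *
p=shot('wrist'); save(p,'w2.png',s=1.2)
for r in manip.tip_of(p,'jaw_grip')[:2]: print(r['conf'],w(p,r['position']))
E
```

```text
0.76 [ 0.57333479 -0.05468341  0.04597665]
```

View pics/w2.png

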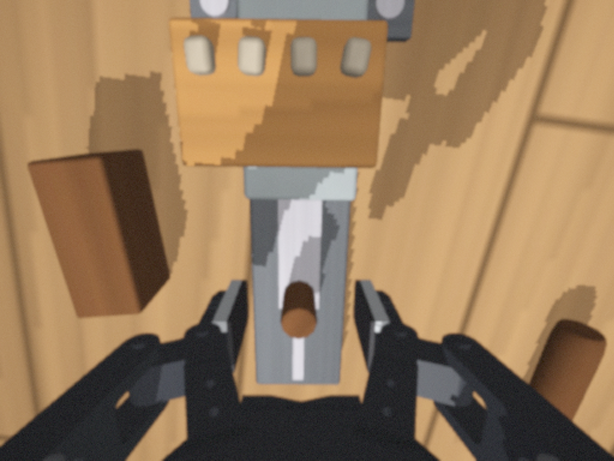

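The post top at (299,318) lies midway between the fingers, at (232,310) and (370,310). I'll close on it and slide it 36 mm.

>>> {"op": "move_arm", "data": {"plan": [0,0,0,-0.003,0,0.001,0.0,0,0,0,-0.003,0,0.001,0.0,0,0,0,-0.003,0,0.001,0.0,0,0,0,-0.003,0,0.001,0.0,0,0,0,-0.009,0,0.001,0.0,0,0,0,-0.017,0,0.001,0.0,0,0,0,-0.025,0,0.001,0.0,0,0,0,-0.033,0,0.001,0.0,0,0,0,-0.039,0,0.001,0.0,0,0,0,-0.039,0,0.001,0.0], "squeeze": 50}}

```text
clock: 5.65
position: [0.5759, -0.0907, 0.2069]
ee_rot: [0.66, 0.751, -0.0, -0.0]
ft_force: [-4.6, -0.4, 7.5]
grip_width: 0.168
grasp_force: 48.9
```

>>> {"op": "move_arm", "data": {"plan": [0,0,0,0,0,0,0.05,0,0,0,0,0,0,0.05,0,0,0,0,0,0,0.05,0,0,0,0,0,-0.04,0.085,0,0,0,0.0,0,-0.09,0.085,0,0,0,0.05,0,-0.12,0.085,0,0,0,0.07,0,-0.14,0.085,0,0,0,0.07,0,-0.14,0.085,0,0,0,0.07,0,-0.14,0.085]}}

```text
clock: 6.78
position: [0.5671, -0.0217, 0.346]
ee_rot: [0.66, 0.751, -0.0, -0.0]
ft_force: [0.6, 0.1, -0.6]
grip_width: 0.995
grasp_force: 0.0
```

```bash
python3 - <<'E'
from h import *
np.set_printoptions(precision=4,suppress=True)
p=shot('wrist'); save(p,'w3.png',s=1.5)
for l in ['vise','jaw_grip','block','block_center']:
    for r in manip.tip_of(p,l)[:2]:
        W=w(p,r['position']); print(l,round(r['conf'],2),W,np.round(px(p,W)))
E
```

```text
vise 0.56 [0.5598 0.0532 0.0008] [253. 105.]
jaw_grip 0.8 [ 0.5775 -0.0895  0.0469] [253. 244.]
block 0.78 [0.5513 0.0363 0.0193] [243. 121.]
block_center 0.59 [0.5517 0.0297 0.0468] [242. 130.]
```

View pics/w3.png

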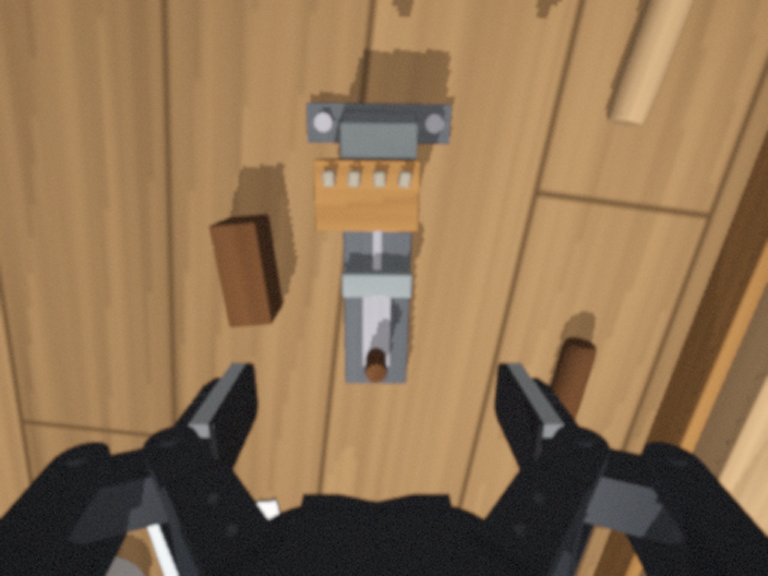

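The jaw is open: face at (377,275), post at (375,370). The block top spans (315,160) to (420,231).

```bash
python3 - <<'E'
from h import *
np.set_printoptions(precision=4,suppress=True)
p=shot('wrist')
O=np.array([.5575,.0555]);fx=np.array([-.1305,.9914]);fy=np.array([-.9914,-.1305])
for n,u,v,z in [('TL',315,160,.076),('TR',420,160,.076),('BL',316,231,.076),('BR',419,231,.076),('fjL',340,122,.034),('fjR',416.5,122,.034),('footL',306,103,.008),('footR',451,104,.008),('mjfL',343,275,.034),('mjfR',411,275,.034),('mjbL',343,298,.034),('bedL',346,383,.02),('bedR',407,383,.02)]:
    W=ray(p,u/1.5,v/1.5,z); d=W[:2]-O; print(n,W,'fix',d@fx,d@fy)
E
```

```text
TL [0.5237 0.0484 0.076 ] fix -0.002620547851561553 0.0344363972064559
TR [0.5812 0.0558 0.076 ] fix -0.0028215331458285864 -0.023507156510138332
BL [0.5275 0.0091 0.076 ] fix -0.0420855284771634 0.03575819777909462
BR [0.5869 0.0167 0.076 ] fix -0.04226996992077192 -0.02408518184648317
fjL [0.5316 0.072  0.034 ] fix 0.019701680269667628 0.023497962283970282
fjR [0.5796 0.0781 0.034 ] fix 0.019524759787944594 -0.02484078903735569
footL [0.5051 0.0825 0.008 ] fix 0.033607195688803215 0.048455412790593025
footR [0.6032 0.0944 0.008 ] fix 0.03260947400557385 -0.05039265624648892
mjfL [ 0.5439 -0.028   0.034 ] fix -0.08097865261144196 0.024372198769614484
mjfR [ 0.5915 -0.0218  0.034 ] fix -0.08111414949530227 -0.02365403592903985
mjbL [ 0.5457 -0.0451  0.034 ] fix -0.09819910228069952 0.0248461184942148
bedL [ 0.555  -0.1224  0.02  ] fix -0.17600898948312127 0.025639921289037623
bedR [ 0.604 -0.116  0.02 ] fix -0.17611256442272177 -0.023690043222958562
```

```bash
python3 - <<'E'
from h import *
Rm=Rt(7.5,-45); c=np.array([.5535,.032,.048])
go(Rm,c-Rm[:,2]*.09,.155)
go(Rm,c,.155)
E
```

```text
turn [-0.002 -0.785 -0.002] shift [ 0.228  -0.0071  0.1249] tcp [0.531 0.204 0.221]
turn [-0.002 -0.785 -0.002] shift [ 0.1643 -0.0069  0.1885] tcp [0.539 0.141 0.158]
```

>>> {"op": "move_arm", "data": {"plan": [0,-0.16,0,0.05,-0.002,0.015,0.085,0,-0.32,0,0.1,-0.004,0.035,0.085,0,-0.48,0,0.15,-0.007,0.065,0.085,0,-0.64,0,0.19,-0.007,0.095,0.085,0,-0.785,0,0.228,-0.007,0.125,0.085,0,-0.785,0,0.228,-0.007,0.125,0.085,0,-0.785,0,0.228,-0.007,0.125,0.085,0,-0.785,0,0.228,-0.007,0.125,0.085]}}

```text
clock: 8.07
position: [0.5317, 0.2027, 0.223]
ee_rot: [0.611, 0.693, -0.252, 0.287]
ft_force: [0.6, -0.1, -0.1]
grip_width: 0.996
grasp_force: 0.0
```

```bash
python3 - <<'E'
from h import *
np.set_printoptions(precision=4,suppress=True)
p=shot('wrist'); save(p,'w4.png',s=1.2)
for l in ['block','block_center']:
    for r in manip.tip_of(p,l)[:2]:
        W=w(p,r['position']); print(l,round(r['conf'],2),W,np.round(px(p,W)))
o=manip.get_obs(); print(o['joint_pos'])
Rm=Rt(7.5,-45); c=np.array([.5535,.032,.048])
go(Rm,c,.155)
E
```

```text
block 0.76 [0.5539 0.0354 0.0177] [251. 167.]
block_center 0.62 [0.5489 0.0276 0.0465] [244. 201.]
[-1.0095  0.5639  0.4792  1.7442  0.4725  1.2805 -0.6538]
turn [-0.002 -0.002 -0.004] shift [ 0.0012 -0.0003  0.0907] tcp [0.539 0.141 0.158]
```

View pics/w4.png

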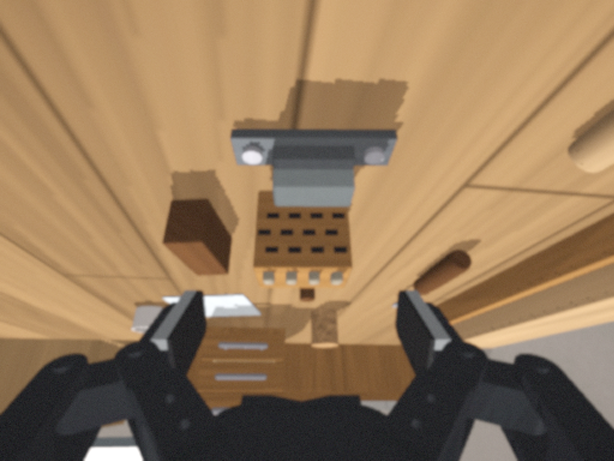

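The slots on the +x face (303,232) are seen and the flints are at (303,277). The block is centred between the fingers, so I advance and close.

>>> {"op": "move_arm", "data": {"plan": [0,0,0,0.001,0,0.03,0.085,0,0,0,0.001,0,0.06,0.085,0,0,0,0.001,0,0.08,0.085,0,0,0,0.001,0,0.094,0.085,0,0,0,0.001,0,0.094,0.085,0,0,0,0.001,0,0.094,0.04,0,0,0,0.001,0,0.094,0.04,0,0,0,0.001,0,0.094,0.04,0,0,0,0.001,0,0.094,0.04], "squeeze": 60}}

```text
clock: 9.35
position: [0.5398, 0.1402, 0.1553]
ee_rot: [0.61, 0.694, -0.252, 0.288]
ft_force: [-1.0, 2.4, 6.9]
grip_width: 0.697
grasp_force: 62.1
```

```bash
python3 - <<'E'
from h import *
np.set_printoptions(precision=4,suppress=True)
o=manip.get_obs(); print(o['clock'],o['grip_width'],o['ft_force'],o['grasp_force'],o['position'])
Rm=R.from_quat(o['ee_rot']).as_matrix();P=np.array(o['position'])
print('lift 90 up:',Rm.T@[0,0,.09])
O=np.array([.5577,.054]);fx=np.array([-.1305,.9914]);fy=np.array([-.9914,-.1305])
g=P+Rm[:,2]*.155; d=g[:2]-O; print('grasp pt',g,'fix',d@fx,d@fy)
# block centre in the hand, assuming it stands in fixture at fix (-.021,.0055), z .048
E
```

```text
9.35 0.6970907626120791 [-1.0265  2.3907  6.8798] 62.08628296852112 [0.5398 0.1402 0.1553]
lift 90 up: [-0.0636  0.0001 -0.0637]
grasp pt [0.5541 0.0317 0.0455] fix -0.021663726803725913 0.0064642854528367604
```

```bash
python3 - <<'E'
from h import *
np.set_printoptions(precision=4,suppress=True)
o=manip.get_obs(); C=R.from_quat(o['ee_rot']).as_matrix();P=np.array(o['position'])
c=np.array([.5538,.032,.048]); b=C.T@(c-P); print('b',b)
O=np.array([.5577,.054]);fx=np.array([-.1305,.9914])
f=np.append(O-.034*fx,.04)
def pr(cc,t):
    Rm=Rt(7.5,t); p=cc-Rm@b
    print(t,R.from_matrix(C.T@Rm).as_rotvec().round(3),(C.T@(p-P)).round(3),p.round(3))
up=c+[0,0,.11]; fu=f+[0,0,.11]
for k,t in enumerate([-45,-45,-35,-25,-15,-5,5,15,25,35,45]):
    s=k/10; pr(up*(1-s)+fu*s if k else c+[0,0,.055],t)
print(f); pr(f,45)
E
```

```text
b [-0.0015 -0.0003  0.153 ]
-45 [ 0.    -0.001 -0.001] [-0.039  0.    -0.039] [0.54 0.14 0.21]
-45 [ 0.    -0.001 -0.001] [-0.078  0.001 -0.076] [0.541 0.139 0.264]
-35 [ 0.     0.173 -0.001] [-0.105  0.002 -0.073] [0.544 0.118 0.281]
-25 [ 0.001  0.348 -0.001] [-0.131  0.002 -0.065] [0.548 0.094 0.294]
-15 [ 0.001  0.522 -0.001] [-0.156  0.003 -0.052] [0.552 0.068 0.302]
-5 [ 0.001  0.697 -0.001] [-0.178  0.004 -0.036] [0.556 0.041 0.306]
5 [ 0.001  0.871 -0.001] [-0.197  0.004 -0.016] [0.561 0.013 0.306]
15 [ 0.001  1.046 -0.001] [-0.213  0.005  0.007] [ 0.565 -0.014  0.301]
25 [ 0.001  1.221 -0.001] [-0.225  0.006  0.033] [ 0.569 -0.04   0.291]
35 [ 0.001  1.395 -0.001] [-0.233  0.006  0.06 ] [ 0.573 -0.064  0.277]
45 [ 0.001  1.57  -0.001] [-0.236  0.007  0.088] [ 0.576 -0.086  0.259]
[0.5621 0.0203 0.04  ]
45 [ 0.001  1.57  -0.001] [-0.158  0.007  0.166] [ 0.576 -0.086  0.149]
```

>>> {"op": "move_arm", "data": {"plan": [0,0,0,-0.02,0,-0.02,0.04,0,0,0,-0.039,0,-0.039,0.04,0,0,0,-0.078,0.001,-0.076,0.04,0,0.173,0,-0.105,0.002,-0.073,0.04,0,0.348,0,-0.131,0.002,-0.065,0.04,0,0.522,0,-0.156,0.003,-0.052,0.04,0,0.697,0,-0.178,0.004,-0.036,0.04,0,0.871,0,-0.197,0.004,-0.016,0.04,0,1.046,0,-0.213,0.005,0.007,0.04,0,1.221,0,-0.225,0.006,0.033,0.04,0,1.395,0,-0.233,0.006,0.06,0.04,0,1.57,0,-0.236,0.007,0.088,0.04]}}

```text
clock: 10.85
position: [0.5761, -0.0881, 0.2593]
ee_rot: [0.609, 0.694, 0.255, -0.288]
ft_force: [-0.2, 0.8, -2.6]
grip_width: 0.696
grasp_force: 61.8
```

```bash
python3 - <<'E'
from h import *
np.set_printoptions(precision=4,suppress=True)
o=manip.get_obs(); print(o['joint_pos'],o['grip_width'])
go(Rt(7.5,45),[.576,-.086,.259])
p=shot('wrist')
p2=shot('scene')
cv2.imwrite('pics/w5.png',np.hstack([cv2.resize(p['color'][:,:,::-1],(400,300)),cv2.resize(p2['color'][150:270,180:340,::-1],(400,300))]))
for l in ['block','block_center','vise']:
    for r in manip.tip_of(p,l)[:1]:
        W=w(p,r['position']); print(l,round(r['conf'],2),W,r['position'])
E
```

```text
[-0.0185  0.5278  0.3665  1.6698 -0.8716  1.4908  0.7814] 0.6963444723986264
turn [ 0.003 -0.005  0.   ] shift [0.0013 0.0002 0.0017] tcp [ 0.576 -0.086  0.259]
block 0.63 [0.5583 0.0484 0.1517] [0.0, 0.0114, 0.1532]
block_center 0.92 [0.5601 0.0178 0.1484] [-0.0022, 0.0401, 0.142]
```

View pics/w5.png

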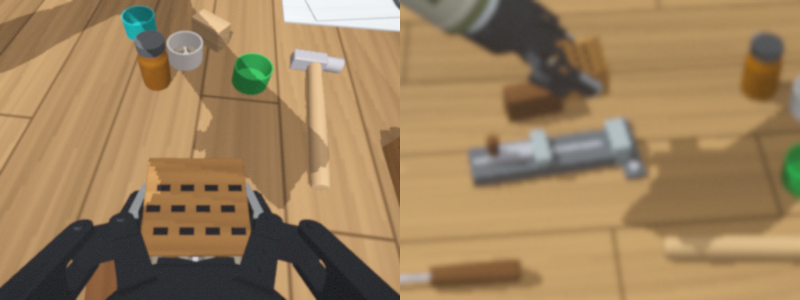

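The left image shows the three slot rows upward at (197,208), gripped square. The right one shows the bed clear.

>>> {"op": "move_arm", "data": {"plan": [0,0,0,-0.017,0,0.02,0.04,0,0,0,-0.035,0,0.037,0.04,0,0,0,-0.052,0,0.055,0.04,0,0,0,-0.065,0,0.068,0.04,0,0,0,-0.071,0,0.074,0.04,0,0,0,-0.073,0,0.076,0.04,0,0,0,-0.073,0,0.076,0.04,0,0,0,-0.073,0,0.076,0.04]}}

```text
clock: 12.1
position: [0.5759, -0.0851, 0.1544]
ee_rot: [0.61, 0.694, 0.253, -0.287]
ft_force: [0.4, -0.3, -1.0]
grip_width: 0.694
grasp_force: 61.9
```

```bash
python3 - <<'E'
from h import *
np.set_printoptions(precision=4,suppress=True)
o=manip.get_obs()
go(Rt(7.5,45),[.576,-.086,.149])
p=shot('wrist'); save(p,'w6.png',s=1.2)
for l in ['block_center','vise']:
    for r in manip.tip_of(p,l)[:1]:
        W=w(p,r['position']); print(l,round(r['conf'],2),W)
E
```

```text
turn [ 0.002  0.001 -0.001] shift [-0.0044  0.      0.0032] tcp [ 0.576 -0.086  0.149]
block_center 0.77 [0.5572 0.0167 0.0425]
```

View pics/w6.png

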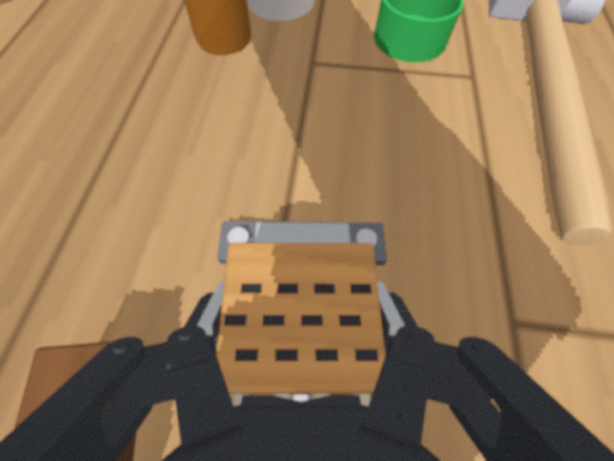

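The block's centre column (301) lines up with the foot's centre (302). Next I lower the last few millimetres.

>>> {"op": "move_arm", "data": {"plan": [0,0,0,-0.0015,0,0.001,0.04,0,0,0,-0.003,0,0.0025,0.04,0,0,0,-0.004,0,0.0035,0.04,0,0,0,-0.004,0,0.0035,0.04]}}

```text
clock: 12.75
position: [0.5757, -0.0857, 0.1495]
ee_rot: [0.609, 0.694, 0.253, -0.288]
ft_force: [-4.8, -2.4, 11.1]
grip_width: 0.696
grasp_force: 63.0
```

>>> {"op": "move_arm", "data": {"plan": [0,0,0,0,0,0,0.085,0,0,0,0,0,0,0.085,0,0,0,0,0,0,0.085,0,0,0,0,0,0,0.085,0,0,0,0,0,-0.02,0.085,0,0,0,0,0,-0.05,0.085,0,0,0,0,0,-0.09,0.085,0,0,0,0.02,0,-0.12,0.085,0,-0.18,0,0.05,0,-0.13,0.085,0,-0.36,0,0.08,0,-0.13,0.085,0,-0.54,0,0.11,0,-0.13,0.085,0,-0.72,0,0.12,0,-0.13,0.085]}}

```text
clock: 14.25
position: [0.5768, -0.0924, 0.3281]
ee_rot: [0.66, 0.751, 0.021, -0.021]
ft_force: [0.1, -0.2, -1.6]
grip_width: 0.99
grasp_force: 0.0
```

```bash
python3 - <<'E'
from h import *
np.set_printoptions(precision=4,suppress=True)
p=shot('wrist'); save(p,'w7.png',s=1.2)
for l in ['block_center','vise','jaw_grip']:
    for r in manip.tip_of(p,l)[:1]:
        W=w(p,r['position']); print(l,round(r['conf'],2),W)
q=[.578,-.0915]
go(Rt(7.5),[*q,.29]);go(Rt(7.5),[*q,.207])
E
```

```text
block_center 0.76 [0.5556 0.0174 0.0394]
vise 0.97 [0.5568 0.0538 0.0009]
jaw_grip 0.73 [ 0.5758 -0.0935  0.046 ]
turn [ 0.    -0.069 -0.002] shift [-0.0015  0.0018  0.0357] tcp [ 0.578 -0.092  0.29 ]
turn [ 0.    -0.069 -0.002] shift [-0.0072  0.0018  0.1185] tcp [ 0.578 -0.092  0.207]
```

View pics/w7.png

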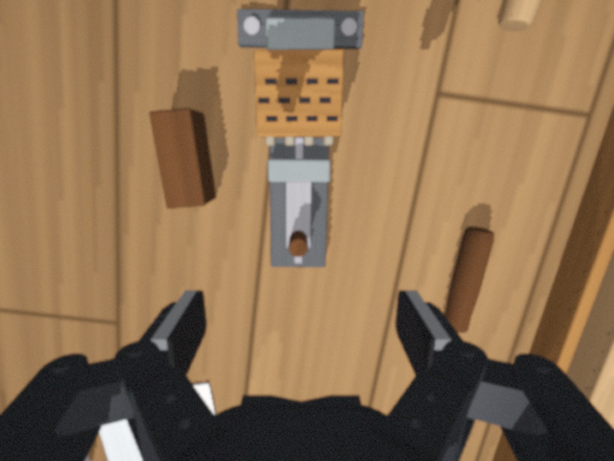

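The block stands with its slots up at (300,97), the flints hang over the moving jaw side at (298,141), and the post is at (298,244). Next I grip the post.

>>> {"op": "move_arm", "data": {"plan": [0,-0.069,0,-0.002,0.001,0.036,0.05,0,-0.069,0,-0.004,0.001,0.07,0.05,0,-0.069,0,-0.006,0.001,0.1,0.05,0,-0.069,0,-0.007,0.001,0.118,0.05,0,-0.069,0,-0.007,0.001,0.118,0.05,0,-0.069,0,-0.007,0.001,0.118,0.0,0,-0.069,0,-0.007,0.001,0.118,0.0,0,-0.069,0,-0.007,0.001,0.118,0.0,0,-0.069,0,-0.007,0.001,0.118,0.0], "squeeze": 50}}

```text
clock: 15.58
position: [0.5765, -0.0923, 0.208]
ee_rot: [0.66, 0.751, -0.002, 0.0]
ft_force: [-11.1, -1.4, 10.6]
grip_width: 0.16
grasp_force: 48.8
```

>>> {"op": "move_arm", "data": {"plan": [0,0,0,0.006,0,0,0.0,0,0,0,0.012,0,0,0.0,0,0,0,0.017,0,0,0.0,0,0,0,0.02,0,0,0.0,0,0,0,0.02,0,0,0.0]}}

```text
clock: 16.2
position: [0.5741, -0.0728, 0.208]
ee_rot: [0.66, 0.751, -0.002, 0.001]
ft_force: [-9.2, -3.3, 8.6]
grip_width: 0.162
grasp_force: 49.1
```

>>> {"op": "move_arm", "data": {"plan": [0,0,0,0.002,0,0,0.0,0,0,0,0.003,0,0,0.0,0,0,0,0.003,0,0,0.0]}}

```text
clock: 16.58
position: [0.5737, -0.0703, 0.208]
ee_rot: [0.661, 0.751, -0.002, 0.001]
ft_force: [-9.4, -4.9, 8.8]
grip_width: 0.166
grasp_force: 49.0
```

>>> {"op": "move_arm", "data": {"plan": [0,0,0,0.001,0,0,0.0,0,0,0,0.002,0,0,0.0,0,0,0,0.002,0,0,0.0]}}

```text
clock: 16.95
position: [0.5735, -0.0698, 0.208]
ee_rot: [0.661, 0.75, -0.003, 0.002]
ft_force: [-7.6, -10.9, 6.6]
grip_width: 0.165
grasp_force: 48.7
```

>>> {"op": "move_arm", "data": {"plan": [0,0,0,0.001,0,0,0.0,0,0,0,0.002,0,0,0.0,0,0,0,0.002,0,0,0.0]}}

```text
clock: 17.32
position: [0.5733, -0.0694, 0.2081]
ee_rot: [0.662, 0.75, -0.003, 0.003]
ft_force: [-5.7, -15.9, 3.9]
grip_width: 0.168
grasp_force: 48.7
```

>>> {"op": "move_arm", "data": {"plan": [0,0,0,0,0,0,0.05,0,0,0,0,0,0,0.05,0,0,0,0,0,0,0.05,0,0,0,0,0,-0.05,0.085,0,0,0,0,0,-0.11,0.085,0,0,0,0.04,0,-0.14,0.085,0,0,0,0.05,0,-0.14,0.085,0,0,0,0.05,0,-0.14,0.085]}}

```text
clock: 18.32
position: [0.5672, -0.0138, 0.346]
ee_rot: [0.659, 0.752, -0.001, 0.001]
ft_force: [-0.0, 0.1, 0.1]
grip_width: 0.996
grasp_force: 0.0
```

```bash
python3 - <<'E'
from h import *
np.set_printoptions(precision=4,suppress=True)
p=shot('wrist'); save(p,'w8.png',(110,0,370,240),2.4)
for l in ['block_center','vise','jaw_grip']:
    for r in manip.tip_of(p,l)[:1]:
        W=w(p,r['position']); print(l,round(r['conf'],2),W)
# dish overlook
j=np.array([.458,.269]);of=np.array([.542,.397]); d=of-j
print('own y ang',np.degrees(np.arctan2(d[1],d[0])))
for b in (-33.4,146.6): go(Rt(b),[.47,.30,.37])
E
```

```text
block_center 0.69 [0.5557 0.0245 0.0378]
vise 0.91 [ 0.5583  0.0517 -0.001 ]
jaw_grip 0.81 [ 0.5755 -0.0691  0.0476]
own y ang 56.725112015165074
turn [0.    0.005 0.71 ] shift [ 0.3255 -0.0564 -0.0257] tcp [0.47 0.3  0.37]
turn [-0.006  0.    -2.431] shift [ 0.3255 -0.0564 -0.0257] tcp [0.47 0.3  0.37]
```

View pics/w8.png

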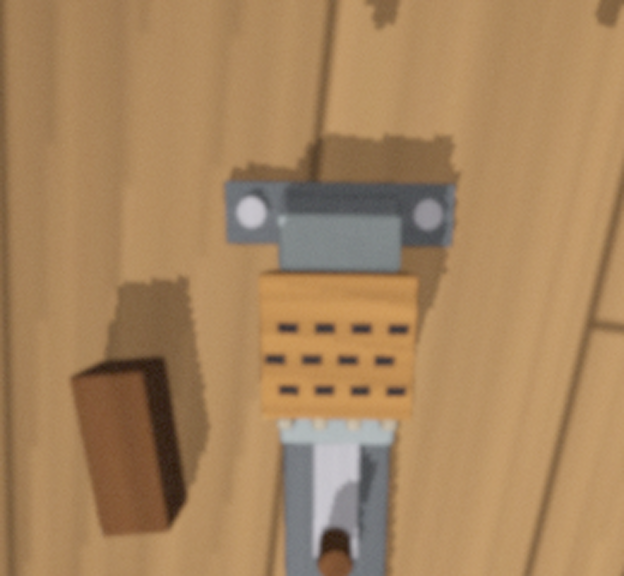

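The block sits snug between the fixed jaw (340,245) and the moving jaw (337,432). The slots are up and nothing else has moved. Now the dish.

>>> {"op": "move_arm", "data": {"plan": [0,0,0.12,0.06,0,-0.005,0.085,0,0,0.24,0.12,-0.002,-0.01,0.085,0,0,0.36,0.18,-0.006,-0.015,0.085,0,0,0.48,0.24,-0.01,-0.02,0.085,0,0,0.6,0.3,-0.015,-0.025,0.085,0,0,0.71,0.355,-0.02,-0.025,0.085,0,0,0.71,0.355,-0.02,-0.025,0.085,0,0,0.71,0.355,-0.02,-0.025,0.085]}}

```text
clock: 19.52
position: [0.5025, 0.3339, 0.3696]
ee_rot: [0.88, 0.475, -0.001, 0.002]
ft_force: [0.4, -0.7, 0.3]
grip_width: 0.996
grasp_force: 0.0
```

```bash
python3 - <<'E'
from h import *
np.set_printoptions(precision=4,suppress=True)
o=manip.get_obs();print(o['joint_pos'])
p=shot('wrist')
for l in ['dish','jar','offcut','flint0']:
    for r in manip.tip_of(p,l)[:4]:
        W=w(p,r['position']); u=np.array(px(p,W)).round().astype(int)
        ru=np.array(px(p,W+[0,0,.036])).round().astype(int)
        print(l,round(r['conf'],2),W,u, p['color'][max(0,min(383,ru[1])),max(0,min(511,ru[0]))])
for s in manip.silhouettes(p,'dish')[:3]:
    m=s['pixels']; v,u=np.nonzero(m); print('sil',s['conf'],u.min(),u.max(),v.min(),v.max(),p['color'][m].mean(0))
j=np.array([.458,.269])
E
```

```text
[-1.0391  0.3211  0.4663  1.5918 -0.1444  1.2669 -1.131 ]
dish 0.79 [0.6267 0.2932 0.0009] [354 139] [ 43 135  68]
dish 0.72 [ 0.5031  0.3384 -0.0045] [248 162] [197 188 186]
dish 0.66 [ 0.3892  0.405  -0.003 ] [144 168] [ 34 146 146]
dish 0.58 [0.4887 0.3454 0.002 ] [236 165] [141 130 112]
jar 0.59 [0.4603 0.2696 0.001 ] [250 223] [52 53 54]
offcut 0.71 [ 0.5407  0.3934 -0.0043] [249 107] [226 191 145]
flint0 0.61 [0.5162 0.3254 0.0017] [263 166] [139 128 115]
flint0 0.54 [0.5107 0.346  0.0016] [250 155] [233 226 219]
flint0 0.47 [0.4872 0.3461 0.0038] [234 166] [137 127 112]
flint0 0.45 [0.4898 0.3248 0.0029] [245 178] [183 177 173]
sil 0.9 108 172 139 199 [ 33.3483 146.565  144.896 ]
sil 0.67 219 276 140 199 [186.6252 179.3985 175.2694]
```

```bash
python3 - <<'E'
from h import *
go(Rt(-33),[.5025,.336,.22]);go(Rt(-33),[.5025,.336,.18])
E
```

```text
turn [ 0.003  0.003 -0.006] shift [ 0.0022 -0.0014  0.1504] tcp [0.502 0.336 0.22 ]
turn [ 0.003  0.003 -0.006] shift [ 0.0023 -0.0015  0.1904] tcp [0.502 0.336 0.18 ]
```

>>> {"op": "move_arm", "data": {"plan": [0,0,0,0.002,-0.001,0.06,0.085,0,0,0,0.002,-0.001,0.1,0.085,0,0,0,0.002,-0.001,0.12,0.085,0,0,0,0.002,-0.001,0.12,0.085,0,0,0,0.002,-0.001,0.12,0.085]}}

```text
clock: 20.45
position: [0.503, 0.3369, 0.2521]
ee_rot: [0.88, 0.475, 0.001, 0.002]
ft_force: [0.4, -0.2, 0.5]
grip_width: 0.993
grasp_force: 0.0
```

```bash
python3 - <<'E'
from h import *
np.set_printoptions(precision=4,suppress=True)
p=shot('wrist')
for r in manip.tip_of(p,'dish')[:3]: print(r['conf'],w(p,r['position']))
for s in manip.silhouettes(p,'dish')[:2]:
    v,u=np.nonzero(s['pixels']); print('sil',s['conf'],u.min(),u.max(),v.min(),v.max(),p['color'][s['pixels']].mean(0),'col->',ray(p,(u.min()+u.max())/2,(v.min()+v.max())/2,.036))
go(Rt(-33),[.5025,.336,.18])
E
```

```text
0.89 [ 0.5027  0.3359 -0.0017]
0.84 [0.6298 0.2942 0.0006]
0.75 [ 0.392   0.4076 -0.0029]
sil 0.91 204 293 163 256 [179.9826 173.0206 169.066 ] col-> [0.5046 0.3414 0.036 ]
sil 0.7 29 138 163 256 [ 30.0787 138.7255 137.3693] col-> [0.4057 0.4065 0.036 ]
turn [ 0.003  0.001 -0.005] shift [-0.0009  0.0001  0.0718] tcp [0.502 0.336 0.18 ]
```

>>> {"op": "move_arm", "data": {"plan": [0,0,0,0,0,0.03,0.085,0,0,0,0,0,0.055,0.085,0,0,0,0,0,0.07,0.085,0,0,0,0,0,0.072,0.085,0,0,0,0,0,0.072,0.085,0,0,0,0,0,0.072,0.055,0,0,0,0,0,0.072,0.05,0,0,0,0,0,0.072,0.05,0,0,0,0,0,0.072,0.05,0,0,0,0,0,0.072,0.05], "squeeze": 40}}

```text
clock: 21.85
position: [0.5027, 0.3367, 0.1794]
ee_rot: [0.88, 0.475, 0.0, 0.002]
ft_force: [-1.8, 0.0, 6.3]
grip_width: 0.745
grasp_force: 44.3
```

>>> {"op": "move_arm", "data": {"plan": [0,0,0,0,0,-0.004,0.05,0,0,0,0,0,-0.015,0.05,0,0,0,0,0,-0.035,0.05,0,0,0,0,0,-0.06,0.05,0,0,0,0,0,-0.085,0.05,0,0,0,0,0,-0.11,0.05,0,0,0,0,0,-0.13,0.05,0,0,0,0,0,-0.142,0.05,0,0,0,0,0,-0.147,0.05,0,0,0,0,0,-0.147,0.05]}}

```text
clock: 23.1
position: [0.5021, 0.3369, 0.3252]
ee_rot: [0.88, 0.475, -0.001, 0.002]
ft_force: [0.9, 0.2, -2.6]
grip_width: 0.747
grasp_force: 44.5
```

```bash
python3 - <<'E'
from h import *
o=manip.get_obs();print(o['grip_width'],o['grasp_force'],o['ft_force'])
C=R.from_quat(o['ee_rot']).as_matrix()
print('levelness',C[:,2])
for f in (1/3,2/3,1): go(C,np.array([.5025,.3365,.327])*(1-f)+np.array([.458,-.337,.327])*f)
p=shot('wrist')
for r in manip.tip_of(p,'dish')[:2]: print(r['conf'],w(p,r['position']))
E
```

```text
0.7474776957894325 44.47680026292801 [ 0.89715598  0.15735927 -2.59283613]
levelness [ 3.78881951e-04 -3.95143062e-03 -9.99992121e-01]
turn [0. 0. 0.] shift [-0.196   0.1114 -0.0009] tcp [0.488 0.112 0.327]
turn [0. 0. 0.] shift [-0.3918  0.2222 -0.    ] tcp [ 0.473 -0.112  0.327]
turn [0. 0. 0.] shift [-0.5876  0.333   0.0008] tcp [ 0.458 -0.337  0.327]
0.98 [0.50258289 0.33464497 0.14026084]
0.79 [3.90608440e-01 4.05029663e-01 5.34277298e-05]
```

>>> {"op": "move_arm", "data": {"plan": [0,0,0,-0.006,0.003,0,0.05,0,0,0,-0.02,0.011,0,0.05,0,0,0,-0.041,0.023,0,0.05,0,0,0,-0.068,0.038,0,0.05,0,0,0,-0.097,0.055,0,0.05,0,0,0,-0.129,0.073,0,0.05,0,0,0,-0.162,0.092,0,0.05,0,0,0,-0.194,0.11,0,0.05,0,0,0,-0.226,0.128,0,0.05,0,0,0,-0.256,0.145,0,0.05,0,0,0,-0.28,0.159,0,0.05,0,0,0,-0.294,0.167,0,0.05]}}

```text
clock: 24.7
position: [0.4796, -0.0031, 0.3265]
ee_rot: [0.881, 0.474, -0.0, 0.001]
ft_force: [0.2, -0.1, -1.2]
grip_width: 0.747
grasp_force: 44.5
```

>>> {"op": "move_arm", "data": {"plan": [0,0,0,-0.006,0.003,0,0.05,0,0,0,-0.02,0.011,0,0.05,0,0,0,-0.041,0.023,0,0.05,0,0,0,-0.068,0.038,0,0.05,0,0,0,-0.097,0.055,0,0.05,0,0,0,-0.129,0.073,0,0.05,0,0,0,-0.162,0.092,0,0.05,0,0,0,-0.194,0.11,0,0.05,0,0,0,-0.226,0.128,0,0.05,0,0,0,-0.256,0.145,0,0.05,0,0,0,-0.28,0.159,0,0.05,0,0,0,-0.294,0.167,0,0.05]}}

```text
clock: 26.2
position: [0.4583, -0.3393, 0.3277]
ee_rot: [0.88, 0.475, -0.001, 0.002]
ft_force: [0.4, -0.0, -2.1]
grip_width: 0.747
grasp_force: 44.5
```

```bash
python3 - <<'E'
from h import *
np.set_printoptions(precision=4,suppress=True)
o=manip.get_obs();print(o['grip_width'],o['grasp_force'],o['position'],o['joint_pos'])
p=shot('wrist')
for l in ('dish','sheet','flint0'):
  for r in manip.tip_of(p,l)[:5]: print(l,r['conf'],w(p,r['position']))
for s in manip.silhouettes(p,'sheet')[:1]:
  c=cv2.findContours(s['pixels'].astype(np.uint8),0,2)[0]; c=max(c,key=cv2.contourArea)
  a=cv2.approxPolyDP(c,6,True)[:,0]; print([ray(p,u,v,.003)[:2].round(3) for u,v in a])
t=shot('top')
for s in manip.silhouettes(t,'sheet')[:1]:
  c=cv2.findContours(s['pixels'].astype(np.uint8),0,2)[0]; c=max(c,key=cv2.contourArea)
  a=cv2.approxPolyDP(c,4,True)[:,0]; print([ray(t,u,v,.003)[:2].round(3) for u,v in a])
C=R.from_quat(o['ee_rot']).as_matrix()
go(C,[.458,-.337,.186])
E
```

```text
0.7465263965854737 44.50543178245425 [ 0.4583 -0.3393  0.3277] [-0.1672  0.3568  0.8847  1.7476 -0.2932  1.1749  0.2192]
dish 0.63 [ 0.4583 -0.3415  0.1445]
sheet 0.79 [ 0.4517 -0.343   0.0001]
sheet 0.3 [ 0.4573 -0.3429  0.1447]
sheet 0.23 [ 0.4404 -0.3311  0.1516]
flint0 0.84 [ 0.4653 -0.331   0.1529]
flint0 0.69 [ 0.4472 -0.3491  0.1499]
flint0 0.64 [ 0.4706 -0.3478  0.1552]
[array([ 0.378, -0.298]), array([ 0.387, -0.345]), array([ 0.417, -0.34 ]), array([ 0.45 , -0.351]), array([ 0.482, -0.407]), array([ 0.532, -0.392]), array([ 0.501, -0.269])]
[array([ 0.53 , -0.389]), array([ 0.498, -0.269]), array([ 0.377, -0.302]), array([ 0.386, -0.341]), array([ 0.419, -0.373]), array([ 0.488, -0.353])]
turn [-0.    -0.002  0.002] shift [-0.0004 -0.0012  0.1418] tcp [ 0.458 -0.337  0.186]
```

The dish (0.458,-0.341) is over the sheet centre (0.454,-0.345), so I lower it.

>>> {"op": "move_arm", "data": {"plan": [0,0,0,0,0,0.005,0.05,0,0,0,0,0,0.018,0.05,0,0,0,0,0,0.038,0.05,0,0,0,0,0,0.062,0.05,0,0,0,0,0,0.087,0.05,0,0,0,0,0,0.11,0.05,0,0,0,0,0,0.127,0.05,0,0,0,0,0,0.137,0.05,0,0,0,0,0,0.142,0.05,0,0,0,0,0,0.143,0.05,0,0,0,0,0,0.143,0.05]}}

```text
clock: 27.92
position: [0.459, -0.3386, 0.1853]
ee_rot: [0.88, 0.475, -0.0, 0.002]
ft_force: [-0.1, -0.2, -1.6]
grip_width: 0.744
grasp_force: 44.5
```

>>> {"op": "move_arm", "data": {"plan": [0,0,0,0,0,0.001,0.05,0,0,0,0,0,0.002,0.05,0,0,0,0,0,0.003,0.05,0,0,0,0,0,0.003,0.05]}}

```text
clock: 28.42
position: [0.4588, -0.3385, 0.1824]
ee_rot: [0.88, 0.475, -0.0, 0.002]
ft_force: [-2.7, 2.1, 6.2]
grip_width: 0.745
grasp_force: 45.6
```

Contact made, so I release, rise and verify.

>>> {"op": "move_arm", "data": {"plan": [0,0,0,0,0,0,0.075,0,0,0,0,0,0,0.085,0,0,0,0,0,0,0.085,0,0,0,0,0,0,0.085,0,0,0,0,0,-0.01,0.085,0,0,0,0,0,-0.04,0.085,0,0,0,0,0,-0.09,0.085,0,0,0,0,0,-0.14,0.085,0,0,0,0,0,-0.17,0.085,0,0,0,0,0,-0.17,0.085]}}

```text
clock: 29.68
position: [0.4589, -0.3384, 0.3548]
ee_rot: [0.88, 0.475, 0.001, 0.004]
ft_force: [0.3, 0.5, -1.3]
grip_width: 1.001
grasp_force: 0.0
```

```bash
python3 - <<'E'
from h import *
np.set_printoptions(precision=4,suppress=True)
o=manip.get_obs();print(o['clock'],o['grip_width'],o['position'])
p=shot('wrist')
for l in ('dish','flint0','sheet'):
  for r in manip.tip_of(p,l)[:6]: print(l,round(r['conf'],2),w(p,r['position']))
t=shot('scene')
for l in ('dish','block_center','jaw_grip','vise','jar','offcut','batten','spool','empty_dish'):
  for r in manip.tip_of(t,l)[:3]: print(l,round(r['conf'],2),w(t,r['position']))
E
```

```text
29.675 1.000772394713674 [ 0.4589 -0.3384  0.3548]
dish 0.95 [ 0.4612 -0.3411 -0.0023]
dish 0.69 [ 0.4687 -0.3305  0.0091]
flint0 0.65 [ 0.4419 -0.3293  0.0059]
flint0 0.62 [ 0.4499 -0.3508  0.0052]
flint0 0.47 [ 0.4711 -0.3483  0.0055]
flint0 0.46 [ 0.4684 -0.3284  0.0063]
flint0 0.18 [ 0.4568 -0.3433 -0.0013]
dish 0.74 [ 0.3921  0.4083 -0.0002]
dish 0.72 [0.6265 0.2894 0.0037]
dish 0.72 [ 0.4478 -0.3543  0.0059]
block_center 0.63 [0.5588 0.03   0.0408]
jaw_grip 0.64 [ 0.5738 -0.0696  0.0451]
vise 0.8 [0.5541 0.0538 0.0022]
jar 0.83 [0.4614 0.2721 0.0018]
offcut 0.8 [0.5469 0.3959 0.0005]
offcut 0.58 [ 0.4428 -0.3287  0.0058]
batten 0.59 [ 0.4708 -0.0304 -0.0005]
spool 0.67 [ 0.6477 -0.3654  0.0014]
empty_dish 0.59 [ 0.3439 -0.3966  0.0034]
```

All four flints are in the dish, the dish is on the sheet, and the bystanders are where they were.

```bash
python3 -c "
from workcell import manip
print(manip.hand_in())"
```

```text
the job is handed in; nothing more can be done
None
```

The job is handed in at about 30 s of the allowed 72 s: the block stands slots-up with the jaw snug against it, and the dish is on the sheet with all four flints still in it. The final camera readings showed no bystander I checked had moved (hammer and chisel not re-measured), and the hand-in returned no verdict.

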